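# Clamp a dive regulator in its service cradle

## Robot

A 7-joint arm with a two-finger parallel gripper is mounted at the origin on the work surface. World frame = base frame: x ahead of the robot, y to its left, z up, the work surface at z = 0. Lengths are in m, angles in rad, forces in N, time in s.
With the tool pointing down it reaches from about 0.425 to 0.95 m from the base axis. Payload 16.7 kg.
Tool frame: the origin (TCP) lies at the very end of the fingers, on their centre line; the grasp point (between the pads) lies 19 mm behind it; z points along the fingers, y is the line along which they close (so a half turn about z gives the same grasp; the last joint's range is limited). The gripper opens to 94 mm and grips with 3 to 60 N. Pads are 16 mm wide; open, the fingers measure 119 mm over their backs; the gripper's body (75 mm by 177 mm) begins 78 mm behind the grasp point.
Start: joints at [0.958, 0.426, 0.074, 1.606, -0.034, 1.111, -0.067], TCP at [0.302, -0.604, 0.205] pointing down, gripper open.
Joint ranges: [-2.85, 2.85], [-0.5, 2.14], [-1.23, 1.37], [0.21, 2.46], [-1.02, 4.16], [0.16, 2.05], [-2.73, 2.73]. Speed limits (rad/s): [1.89, 1.89, 2.39, 2.39, 3.01, 3.01, 3.01].

## Interface

Orientations are given as a unit quaternion [w, x, y, z].
In Python, from bench import r gives the robot as it stands. The module is installed in compiled form; this text tells all that it offers.
- The arm moves only by the shell command python3 -m creep 'ROWS' [FORCE]. ROWS is JSON, a list of rows, each an object of numbers: "x", "y", "z": the shift along the tool's x, y, z in m; "twist": the turn about the tool's z in rad; "gripper": the finger opening in m, from 0 to 0.094. In form: [{"x": .., "y": .., "z": .., "twist": .., "gripper": ..}, ...]. A call has 1 to 10 rows; each row shifts and turns the commanded pose from where the row before left it, along the tool's axes as they then stand; what a row does not reach is not made up. A row lasts 1/8 s, in which the tool goes at most 62.5 mm and 10.7 degrees, less where a joint would pass 70% of its speed; a pose out of reach is approached as far as the arm can. A call with a gripper value outside its range is refused whole. The fingers move at their own pace and stop on an object; FORCE is the grip in N (left out, the last holds). Time passes only in rows, so rows that do not move let the fingers close. It gives the time, the measured TCP pose, the force, the opening and the grip force at its end, in the units of the state.
- r.state(): the state, without advancing time (a new reading comes with each control period).
- r.grab_frame(name): name is "scene" or "top" or "wrist"; returns a dict with "img" (384x512x3 uint8, red, green, blue), "depth" (384x512 float32, m along the optical axis (not along the pixel's ray), 0 where there is no reading), "camera_matrix" (3x3 intrinsics, pixels), "k1" (the pictures are not rectified: a ray, as slopes to the right and down, at radius r is drawn at 1 + k1 r^2 times it, then the intrinsics apply), "rvec" (rotation vector, rad) and "tvec" (3), from world to camera coordinates, as OpenCV has them. Camera axes: x right, y down, z forward; pixel columns grow to the right and rows downward; lengths in m; the calibration is good to about 2 mm. A picture is of the moment at which its call begins.
- r.close_job(): hands the job in; it is judged then, once.
Trained networks look in the newest picture that a camera, given by its name, has taken for a name from the list of things; names that differ only in an ending like _2 or _b are one class to them, and where a whole thing is asked for, a point or a joint stands for the part that bears it (a point fixed in the world has none). Each returns a list of dicts, best first, with "score" (0 to 1); they miss things now and then, are a little off and sometimes report something else, mostly with a low value. They report only what shows in the picture. A call takes as long as a camera call. They do not tell look-alikes from the thing itself.
- r.boxes_of(target, camera): "location" ([x, y, z] in m, in the coordinates of the camera as it stood for that picture, good to about 4 mm: the middle of the surface that is visible of it).
- r.trace(target, camera): "mask" (384x512 bool, what is visible of it).
- r.place_of(target, camera): "location" ([x, y, z] in m, in the coordinates of the camera as it stood for that picture, good to about 4 mm: a listed point, or the origin of a listed thing).
The state is a dict: "t": time; "q": joint angles; "joint_vel": joint speeds; "joint_efforts": joint torques, N m; "tcp_pos": TCP position; "eef_rot": TCP orientation; "wrist_force": force on the tool from outside, world axes, zero at the start; "wrist_torque": the same for the moment, N m; "gripper_width": opening from 0.0 (shut) to 1.0 (fully open); "finger_force": force on a finger pad.
Only numpy, scipy, OpenCV 4.12 (cv2) and the standard library are available. Lean on these libraries where they do the work, as an engineer would, in place of code of your own. Each camera call takes 0.05 s, during which the arm holds its last target. There are 200 camera calls.

## Task

Gently lay the diving regulator's metal body across the two raised V saddles of the service cradle, its square block between them, port face still up and its black-capped end on the orange saddle, and let go of it. Then turn both black clamp knobs clockwise fully to their end stops, so that their arms swing over the regulator's round ends. Leave the flask, the grease pot and the screwdriver where they are.

Things in the scene. Friction and masses are not known exactly. Their poses are not given: they have to be found in the camera images.
- regulator: Loose metal regulator body, about 0.45 kg: plated square block (40 mm along x, 42 along y, 40 high) with a round stub, diameter 26, length 34 mm, out of each y end on the block's centre line (110 mm overall). The +y stub is black (capped), the -y stub brass; a small round port marks the top. Origin: centre of the block's underside, on which it lies at the start; z up.
- regulator_centre (a point): Centre of the regulator's block, on the axis of the stubs, 20 mm above its underside; axes as regulator.
- regulator_cap (a point): Centre of the end face of the black stub, 55 mm from the block's centre along the regulator's +y; axes as regulator.
- cradle: Cradle fixed to the bench: base plate 150 (x) by 160 (y) by 12 mm. Narrow V saddles (10 mm thick in y, 90 degrees, open upward, 34 mm wide over the tips) at y = +30 mm (orange) and -30 mm (grey), 50 mm free between them for the 42 mm block. Clamp posts, diameter 20 mm, at x, y = -50, +44 and +50, -44 mm. Origin: centre of the underside; z up.
- cradle_seat (a point): Where the regulator's block centre lies when seated: midway between the saddles, on the axis of the seated stubs, 85 mm above the cradle's underside; axes as cradle (stub axis along y).
- clamp_near (a joint): Swing clamp on the post at cradle x = -50, y = +44 mm (beside the orange saddle), rad. 0 = open, arm roughly along the cradle's +y, away from the saddles; grows clockwise seen from above; 1.4 = end stop, arm across the stub along the cradle's +x. Stays where left; starts at 0 to 0.25.
- clamp_near_grip (a point): Grip point of that clamp's black bar knob, on its turning axis, 127 mm above the cradle's underside. Bar: 38 mm along this point's x (the clamp arm's direction), 14 mm wide along y, top 7 mm above this point, sides graspable to 14 mm below it. The steel arm below it (60 mm long from the axis, 16 wide, 6 thick, red tip) clears a seated stub by 3 mm.
- clamp_far (a joint): The same clamp on the post at cradle x = +50, y = -44 mm (beside the grey saddle), rad: 0 = open, arm roughly along the cradle's -y; clockwise from above to 1.4 = end stop, arm across the stub along the cradle's -x. Starts at 0 to 0.25.
- clamp_far_grip (a point): Grip point of clamp_far's knob; the same sizes and axes as clamp_near_grip.
- flask: Bystander: upright blue flask, diameter 68 mm, 200 mm tall; origin at the centre of its underside.
- grease_pot: Bystander: small white pot with green cap, diameter 52 mm, 45 mm tall; origin at the centre of its underside.
- screwdriver: Bystander: screwdriver with yellow handle lying on the bench, about 200 mm long along its x, handle to -x; origin about its middle, on the bench.
Mind the look-alikes: they are no part of the job. Of the things that look like the regulator, take the one that is farthest to the robot's right at the start.

How it is judged:
On the way, in this order (a step that is already met when the one before it is completed fails the run):
1. regulator seated in both saddles, black end on the orange one, and let go, the clamps still open (x of regulator_centre in the frame of cradle_seat between -0.003 and 0.003 m and y of regulator_centre in the frame of cradle_seat between -0.006 and 0.006 m and z of regulator_centre in the frame of cradle_seat between -0.003 and 0.003 m and angle between the y axis of regulator and the y axis of cradle, either way round below 0.06 rad and y of regulator_cap in the frame of cradle_seat above 0.03 m and angle between regulator's own z axis and vertical below 0.2 rad and value of joint each of clamp_near, clamp_far below 0.6 rad and contact force between the fingers and regulator below 0.3 N), for 0.2 s.
2. one clamp turned to its end stop with the regulator still seated (x of regulator_centre in the frame of cradle_seat between -0.003 and 0.003 m and y of regulator_centre in the frame of cradle_seat between -0.006 and 0.006 m and z of regulator_centre in the frame of cradle_seat between -0.003 and 0.003 m and angle between the y axis of regulator and the y axis of cradle, either way round below 0.06 rad and y of regulator_cap in the frame of cradle_seat above 0.03 m and angle between regulator's own z axis and vertical below 0.2 rad and value of joint any of clamp_near, clamp_far above 1.32 rad), for 0.1 s.
At the end, for the whole second after the job is handed in: The regulator rests in both V saddles, its block centre within 3 mm (cradle x and z) and 6 mm (cradle y) of the seat point, its axis within 0.06 rad of the cradle's y, port face up within 0.2 rad, black end on the orange saddle, at rest; both clamps at 1.32 rad or more (end stop 1.4) (x of regulator_centre in the frame of cradle_seat between -0.003 and 0.003 m and y of regulator_centre in the frame of cradle_seat between -0.006 and 0.006 m and z of regulator_centre in the frame of cradle_seat between -0.003 and 0.003 m and angle between the y axis of regulator and the y axis of cradle, either way round below 0.06 rad and y of regulator_cap in the frame of cradle_seat above 0.03 m and angle between regulator's own z axis and vertical below 0.2 rad and value of joint each of clamp_near, clamp_far above 1.32 rad and linear speed of regulator below 0.01 m/s and angular speed of regulator below 0.1 rad/s); the robot touches nothing.
It fails at once if the blue flask is moved more than 20 mm (distance of flask from where it was at the start of the episode above 0.02 m).
It fails at once if the grease pot is moved more than 20 mm (distance of grease_pot from where it was at the start of the episode above 0.02 m).
It fails at once if the screwdriver is moved more than 20 mm (distance of screwdriver from where it was at the start of the episode above 0.02 m).
It fails at once if the regulator is rammed onto the cradle (contact over 60 N) (contact force between regulator and cradle above 60 N).
It fails at once if the regulator is dropped (falls freely, out of the fingers, faster than 0.4 m/s: about 8 mm) (linear speed of regulator above 0.4 m/s and contact force between the fingers and regulator below 0.3 N).
It also fails if it takes over 64 s, if anything falls off the work surface, if the arm or the gripper's body presses on something with over 40 N, if the wrist force passes 120 N, or if a joint passes its speed limit or range.

## Working session

There is one attempt and no reset: what is moved stays moved. The work goes in short steps, Python scripts to look and compute and a shell command to move; the robot and the scene stay as the last step left them, time stands still between calls to the robot, and variables do not carry over. Pictures are saved under pics/ and viewed, at most 10 in all, crops included, and the job is handed in when it is done.

```bash
mkdir -p pics; cat > h.py <<'E'
import numpy as np, cv2
from bench import r
def cam(f):
    R=cv2.Rodrigues(np.array(f["rvec"],float))[0]; return R,np.array(f["tvec"],float).ravel()
def w(f,p):
    R,t=cam(f); return R.T@(np.array(p)-t)
def pix(f,P):
    R,t=cam(f); c=R@np.array(P)+t; s=c[:2]/c[2]; s=s*(1+f["k1"]*(s@s)); K=np.array(f["camera_matrix"]); return K[:2,:2]@s+K[:2,2]
def cloud(f):
    K=np.array(f["camera_matrix"]);h,wd=f["depth"].shape
    u,v=np.meshgrid(np.arange(wd),np.arange(h)); d=np.stack([(u-K[0,2])/K[0,0],(v-K[1,2])/K[1,1]],-1); s=d.copy()
    for _ in range(8): s=d/(1+f["k1"]*(s**2).sum(-1,keepdims=True))
    z=f["depth"][...,None]; c=np.concatenate([s*z,z],-1); R,t=cam(f); return (c-t)@R
def save(n,img,k=1):
    cv2.imwrite("pics/"+n,cv2.resize(img[...,::-1],None,fx=k,fy=k,interpolation=cv2.INTER_CUBIC))
E
python3 - <<'E'
from h import *
ims=[]
for c in("top","scene"):
    f=r.grab_frame(c); ims.append(f["img"])
    R,t=cam(f); print(c,"campos",-R.T@t)
    for n in "regulator regulator_centre regulator_cap cradle cradle_seat clamp_near_grip clamp_far_grip flask grease_pot screwdriver".split():
        for b in r.place_of(n,c)[:4]:
            P=w(f,b["location"]); print(n,round(b["score"],2),P.round(4),pix(f,P).round())
save("a.png",ims[0],1.5);save("b.png",ims[1],1.5)
s=r.state();print(s)
E
```

```text
top campos [0.4336575  0.00303539 1.21744655]
regulator 0.89 [ 0.5932  0.2383 -0.0022] [176. 196.]
regulator 0.63 [0.7386 0.3186 0.0011] [152. 149.]
regulator_centre 0.92 [0.4759 0.3068 0.018 ] [150. 234.]
regulator_centre 0.62 [0.742  0.3205 0.017 ] [151. 147.]
regulator_centre 0.56 [0.5861 0.2338 0.0202] [176. 197.]
regulator_cap 0.87 [0.4784 0.3608 0.0193] [132. 232.]
regulator_cap 0.64 [0.7182 0.2706 0.0201] [166. 154.]
regulator_cap 0.6 [0.6421 0.2542 0.0145] [170. 179.]
cradle 0.65 [ 0.5357 -0.0667  0.005 ] [275. 217.]
cradle_seat 0.97 [ 0.5411 -0.0693  0.0815] [277. 213.]
clamp_near_grip 0.5 [ 0.4897 -0.0186  0.1265] [260. 230.]
clamp_far_grip 0.73 [ 0.5902 -0.118   0.1271] [296. 194.]
clamp_far_grip 0.66 [0.5877 0.2352 0.0208] [175. 197.]
flask 0.97 [ 0.6068 -0.4427 -0.0023] [396. 197.]
grease_pot 0.51 [ 0.7703  0.1021 -0.0034] [222. 141.]
screwdriver 0.77 [ 0.4954  0.4162 -0.0039] [116. 227.]
scene campos [ 1.12312876 -0.04209452  0.98064501]
regulator 0.79 [ 0.7349  0.3191 -0.0023] [366. 240.]
regulator 0.63 [0.5902 0.2328 0.0015] [328. 199.]
regulator 0.6 [ 0.4788  0.3014 
[... 852 characters left out ...]
388466,  1.6059745 , -0.03412491,
        1.11080767, -0.06711692]), 'joint_vel': array([-2.76224459e-04, -8.36569980e-05,  8.32161250e-04, -9.03601687e-05,
        9.60213896e-05, -3.58213809e-04, -9.62441264e-05]), 'joint_efforts': array([ 3.05480535e-05, -9.35531402e+01,  3.66322406e+00, -4.54552925e+01,
       -4.89670609e-02,  1.27734005e-02,  1.07843205e-04]), 'tcp_pos': array([ 0.30191048, -0.60368677,  0.20546765]), 'eef_rot': array([-3.09303199e-05,  9.73247071e-01,  2.29761043e-01,  2.17817982e-05]), 'wrist_force': array([ 0.36028466, -0.63447933,  0.58321632]), 'wrist_torque': array([ 0.02823354,  0.06070731, -0.05730782]), 'finger_force': 0.0, 'gripper_width': 0.9995145998081019}
```

View pics/a.png

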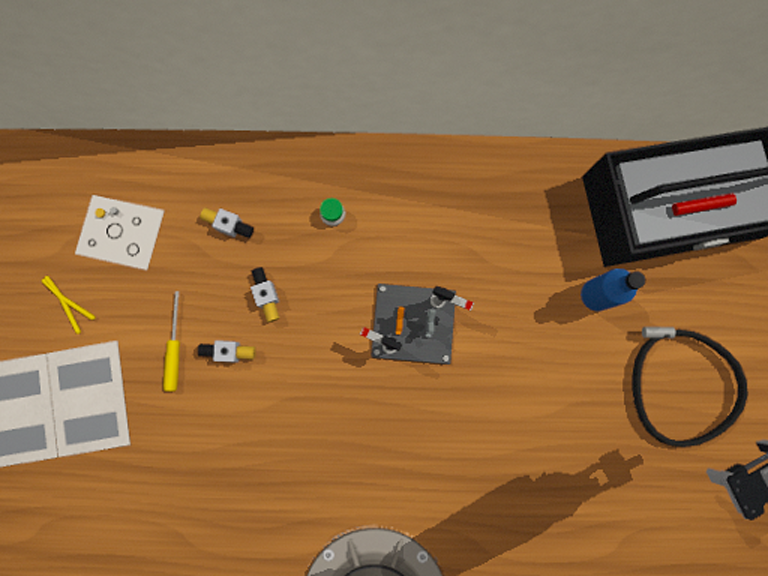

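View pics/b.png

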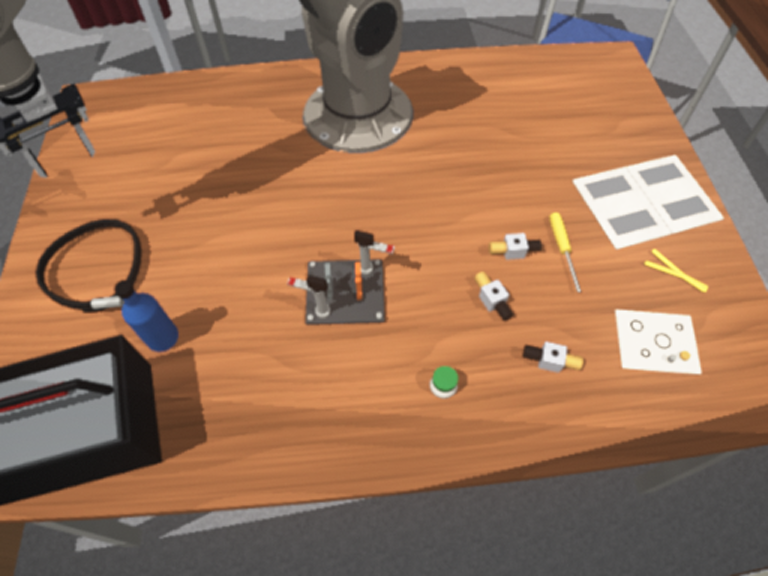

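Candidates in top picture a.png (scaled 1.5): (225,222) at y≈0.32, (263,293) at y≈0.235, (224,351) at y≈0.305. The one at (263,293) has the smallest y, so it is farthest to the robot's right. The cradle is at (414,324) with orange saddle at left (+y). The flask is at (610,290), well away.

```bash
python3 - <<'E'
from h import *
for c in("top","scene"):
    f=r.grab_frame(c); C=cloud(f)
    if c=="top":
        u,v=pix(f,[.59,.237,.02]).astype(int); save("c.png",f["img"][v-60:v+60,u-60:u+90],4)
    for m in r.trace("regulator",c):
        P=C[m["mask"]]; P=P[(P[:,2]>.004)&(P[:,2]<.06)]
        if len(P)<20: continue
        R=cv2.minAreaRect(P[:,:2].astype(np.float32)*1000); print(c,"reg",round(m["score"],2),np.round(R[0]),np.round(R[1]),round(R[2],1))
        b=P[P[:,2]>.036]
        if len(b)>9: R=cv2.minAreaRect(b[:,:2].astype(np.float32)*1000); print("  block",np.round(R[0]),np.round(R[1]),round(R[2],1),b[:,2].max())
    m=(abs(C[...,0]-.54)<.13)&(abs(C[...,1]+.068)<.13)
    P=C[m]; Q=P[(P[:,2]>.008)&(P[:,2]<.018)]
    R=cv2.minAreaRect(Q[:,:2].astype(np.float32)*1000); print(c,"plate",np.round(R[0],1),np.round(R[1]),round(R[2],1))
    Q=P[P[:,2]>.12]
    for s in(1,-1):
        k=Q[s*(Q[:,1]+.068)>0]
        if len(k)>6:R=cv2.minAreaRect(k[:,:2].astype(np.float32)*1000); print(c,"knob",s,np.round(R[0],1),np.round(R[1]),round(R[2],1))
    hsv=cv2.cvtColor(f["img"],cv2.COLOR_RGB2HSV)
    o=m&(hsv[...,0]<18)&(hsv[...,1]>190)&(hsv[...,2]>120)&(C[...,2]>.05)
    if o.sum()>3: print("orange/red pts",np.round(np.median(C[o],0),3),o.sum())
E
```

```text
top reg 0.87 [737. 317.] [111.  40.] 68.7
  block [737. 317.] [92. 40.] 67.7 0.04549215235185616
top reg 0.65 [590. 233.] [110.  41.] 22.0
  block [576. 228.] [75. 40.] 19.5 0.04594349986829242
top reg 0.58 [474. 301.] [110.  39.] 85.9
  block [475. 308.] [92. 39.] 86.8 0.044915824456066
top plate [518.4 -65.9] [160. 193.] 86.0
top knob 1 [467.9 -18.2] [36. 72.] 84.9
top knob -1 [ 587.  -114.5] [38. 14.] 68.9
orange/red pts [ 0.544 -0.037  0.081] 93
scene reg 0.76 [593. 232.] [109.  40.] 19.9
  block [595. 233.] [103.  39.] 25.1 0.04522609772685268
scene reg 0.71 [480. 302.] [ 41. 107.] 4.0
  block [476. 288.] [75. 41.] 83.6 0.04634270843081134
scene reg 0.63 [739. 316.] [109.  40.] 67.7
  block [740. 318.] [100.  40.] 63.1 0.04570243010030518
scene plate [540.6 -68.3] [160. 152.] 85.7
scene knob 1 [495.  -20.7] [37. 15.] 66.7
scene knob -1 [ 588.1 -115.6] [37. 15.] 69.3
orange/red pts [ 0.557 -0.038  0.108] 7
```

View pics/c.png

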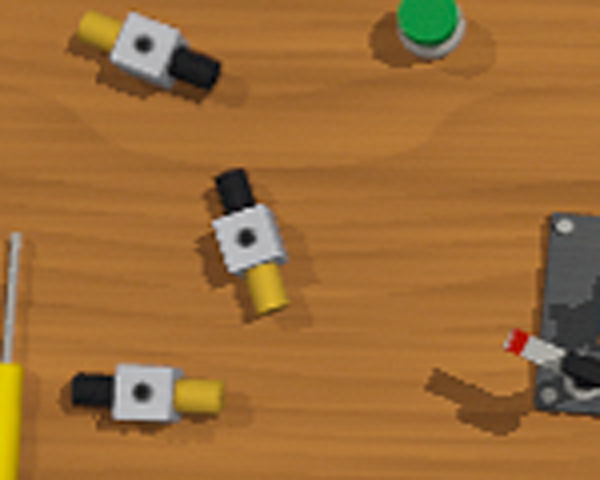

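The crop shows the chosen regulator at (247,238) with its cap up (world +x) and brass at the bottom. It is clearly nearest to the cradle side of the three, so it is farthest right.

```bash
python3 -m creep '[{"twist":0.097,"x":0.0285,"y":-0.0339,"gripper":0.094},{"x":0.0285,"y":-0.0339},{"x":0.0285,"y":-0.0339},{"x":0.0285,"y":-0.0339},{"x":0.0285,"y":-0.0339},{"x":0.0285,"y":-0.0339},{"x":0.0285,"y":-0.0339},{"x":0.0285,"y":-0.0339},{"x":0.0285,"y":-0.0339},{"x":0.0285,"y":-0.0339}]' 25
python3 -m creep '[{"x":0.0285,"y":-0.0339},{"x":0.0285,"y":-0.0339},{"x":0.0285,"y":-0.0339},{"x":0.0285,"y":-0.0339},{"x":0.0285,"y":-0.0339},{"x":0.0285,"y":-0.0339},{"x":0.0285,"y":-0.0339},{"x":0.0285,"y":-0.0339},{"x":0.02},{"x":0,"y":0}]'
cat >> h.py <<'E'
def tool():
    s=r.state();q=s["eef_rot"]; return s["tcp_pos"],2*np.arctan2(q[2],q[1])
def go(x,y,phi):
    p,a=tool(); d=np.array([x,y])-p[:2]
    t=(a-phi+np.pi/2)%np.pi-np.pi/2
    for n,b in(("before twist",a),("after twist",a-t)): print("move tool x,y",n,np.round([d@[np.cos(b),np.sin(b)],d@[np.sin(b),-np.cos(b)]],4))
    print("twist",round(t,4),"at",p.round(4),round(a,4))
E
python3 - <<'E'
from h import *
f=r.grab_frame("wrist");C=cloud(f);save("d.png",f["img"],1.5)
for n in("regulator_centre","regulator_cap"):
    for b in r.place_of(n,"wrist")[:3]: print(n,round(b["score"],2),w(f,b["location"]).round(4))
for m in r.trace("regulator","wrist")[:3]:
    P=C[m["mask"]]; P=P[(P[:,2]>.006)&(P[:,2]<.055)]; R=cv2.minAreaRect(P[:,:2].astype(np.float32)*1000); print("reg",round(m["score"],2),R)
    b=P[P[:,2]>.038]; R=cv2.minAreaRect(b[:,:2].astype(np.float32)*1000); print(" block",R,np.percentile(b[:,2],50))
go(.591,.2325,.367)
E
```

```text
move tool x,y before twist [ 0.6326 -0.6185]
move tool x,y after twist [ 0.5699 -0.6767]
twist 0.0967 at [ 0.3019 -0.6037  0.2054] 0.4637invalid input
invalid input
```

View pics/d.png

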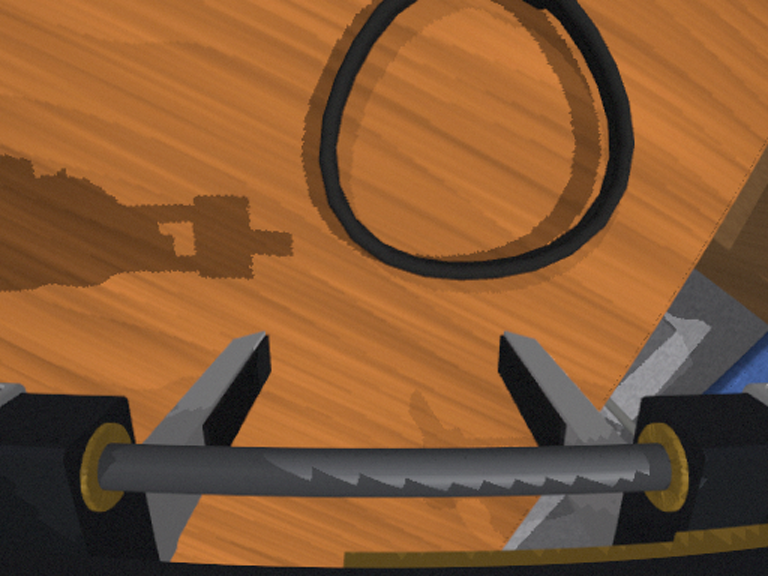

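The arm did not move (the rows were rejected), and the picture shows the start view with the hose. I'll give all keys in each row.

```bash
python3 -m creep '[{"x":0.0285,"y":-0.0339,"z":0,"twist":0.097,"gripper":0.094},{"x":0.0285,"y":-0.0339,"z":0,"twist":0,"gripper":0.094},{"x":0.0285,"y":-0.0339,"z":0,"twist":0,"gripper":0.094},{"x":0.0285,"y":-0.0339,"z":0,"twist":0,"gripper":0.094},{"x":0.0285,"y":-0.0339,"z":0,"twist":0,"gripper":0.094},{"x":0.0285,"y":-0.0339,"z":0,"twist":0,"gripper":0.094},{"x":0.0285,"y":-0.0339,"z":0,"twist":0,"gripper":0.094},{"x":0.0285,"y":-0.0339,"z":0,"twist":0,"gripper":0.094},{"x":0.0285,"y":-0.0339,"z":0,"twist":0,"gripper":0.094},{"x":0.0285,"y":-0.0339,"z":0,"twist":0,"gripper":0.094}]' 25
python3 - <<'E'
from h import *
go(.591,.2325,.367)
E
```

```text
t: 2.75
tcp_pos: [0.4427, -0.1825, 0.2058]
eef_rot: [0.0, 0.983, 0.182, 0.0]
wrist_force: [-0.5, -0.4, 0.2]
gripper_width: 1.005
finger_force: 0.0
move tool x,y before twist [ 0.2872 -0.3342]
move tool x,y after twist [ 0.2874 -0.3341]
twist -0.0003 at [ 0.4427 -0.1825  0.2058] 0.3667
```

```bash
python3 -m creep '[{"x":0.0285,"y":-0.0418,"z":0,"twist":0,"gripper":0.094},{"x":0.0285,"y":-0.0418,"z":0,"twist":0,"gripper":0.094},{"x":0.0285,"y":-0.0418,"z":0,"twist":0,"gripper":0.094},{"x":0.0285,"y":-0.0418,"z":0,"twist":0,"gripper":0.094},{"x":0.0285,"y":-0.0418,"z":0,"twist":0,"gripper":0.094},{"x":0.0285,"y":-0.0418,"z":0,"twist":0,"gripper":0.094},{"x":0.0285,"y":-0.0418,"z":0,"twist":0,"gripper":0.094},{"x":0.0285,"y":-0.0418,"z":0,"twist":0,"gripper":0.094},{"x":0,"y":0,"z":0,"twist":0,"gripper":0.094},{"x":0,"y":0,"z":0,"twist":0,"gripper":0.094}]'
python3 - <<'E'
from h import *
f=r.grab_frame("wrist");C=cloud(f);save("d2.png",f["img"],1.5)
for n in("regulator_centre","regulator_cap"):
    for b in r.place_of(n,"wrist")[:3]: print(n,round(b["score"],2),w(f,b["location"]).round(4))
for m in r.trace("regulator","wrist")[:3]:
    P=C[m["mask"]]; P=P[(P[:,2]>.006)&(P[:,2]<.055)]; R=cv2.minAreaRect(P[:,:2].astype(np.float32)*1000); print("reg",round(m["score"],2),R)
    b=P[P[:,2]>.037]; R=cv2.minAreaRect(b[:,:2].astype(np.float32)*1000); print(" block",R,np.percentile(b[:,2],50))
go(.591,.2325,.367)
E
```

```text
t: 4.0
tcp_pos: [0.5351, 0.2096, 0.2053]
eef_rot: [0.0, 0.983, 0.182, -0.0]
wrist_force: [0.0, 0.1, 0.0]
gripper_width: 0.998
finger_force: 0.0
regulator_centre 0.7 [0.4741 0.3043 0.0189]
regulator_cap 0.93 [0.6431 0.2542 0.0177]
regulator_cap 0.81 [0.4753 0.3577 0.0198]
reg 0.95 ((475.3070373535156, 303.3853454589844), (108.81433868408203, 40.77447509765625), 88.44654083251953)
 block ((475.27679443359375, 302.9560546875), (41.599082946777344, 40.544769287109375), 87.98096466064453) 0.0411923432075248
reg 0.69 ((711.073974609375, 271.9482421875), (9.557491302490234, 19.734146118164062), 30.216907501220703)Traceback (most recent call last):
  File "<stdin>", line 7, in <module>
    return _quantile_unchecked(
        a, q, axis, out, overwrite_input, method, keepdims, weights)
    return _ureduce(a,
                    func=_quantile_ureduce_func,
    ...<5 lines>...
                    overwrite_input=overwrite_input,
                    method=method)
    r = func(a, **kwargs)
    result = _quantile(arr,
                       quantiles=q,
    ...<2 lines>...
                       out=out,
                       weights=wgt)
    slices_having_nans = np.isnan(arr[-1, ...])
                                  ~~~^^^^^^^^^
IndexError: index -1 is out of bounds for axis 0 with size 0
```

View pics/d2.png

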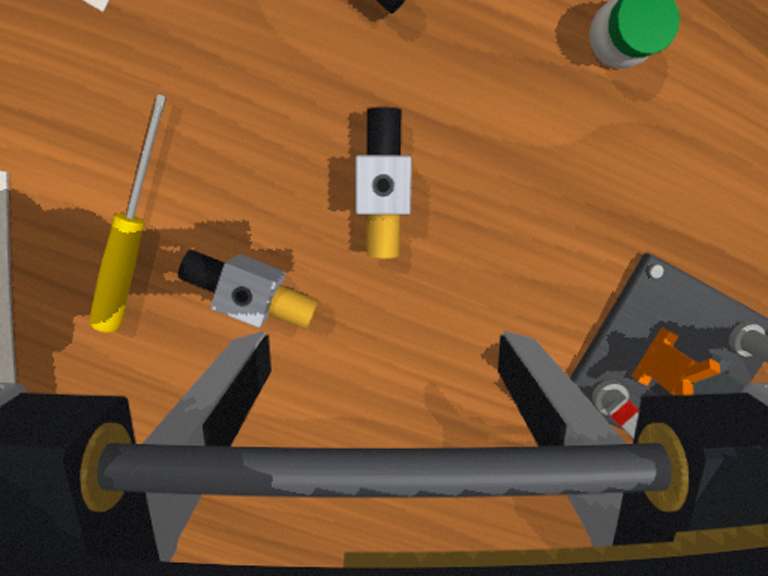

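The chosen regulator shows at (383,184), upright in the picture and well in line with the tool. The neighbour at (245,292) and the screwdriver are clear of the fingers' path.

```bash
python3 - <<'E'
from h import *
f=r.grab_frame("wrist");C=cloud(f)
m=np.hypot(C[...,0]-.591,C[...,1]-.2325)<.07; P=C[m]
for lo in(.008,.037):
    b=P[(P[:,2]>lo)&(P[:,2]<.055)]; R=cv2.minAreaRect(b[:,:2].astype(np.float32)*1000); print(np.round(R[0],1),np.round(R[1],1),round(R[2],1),len(b))
go(.591,.2325,.367)
E
```

```text
[591.  232.4] [110.6  39.4] 20.4 2844
[591.5 232.8] [41.6 39.4] 21.0 1467
move tool x,y before twist [ 0.0603 -0.002 ]
move tool x,y after twist [ 0.0603 -0.0019]
twist -0.0017 at [0.5354 0.2091 0.2057] 0.3653
```

```bash
python3 -m creep '[{"x":0.03,"y":-0.001,"z":0,"twist":0,"gripper":0.094},{"x":0.03,"y":-0.001,"z":0.02,"twist":0,"gripper":0.094},{"x":0,"y":0,"z":0.04,"twist":0,"gripper":0.094},{"x":0,"y":0,"z":0.04,"twist":0,"gripper":0.094},{"x":0,"y":0,"z":0.04,"twist":0,"gripper":0.094},{"x":0,"y":0,"z":0.03,"twist":0,"gripper":0.094},{"x":0,"y":0,"z":0.02,"twist":0,"gripper":0.094},{"x":0,"y":0,"z":0.009,"twist":0,"gripper":0.094},{"x":0,"y":0,"z":0,"twist":0,"gripper":0.094},{"x":0,"y":0,"z":0,"twist":0,"gripper":0.06}]'
python3 -m creep '[{"x":0,"y":0,"z":0,"twist":0,"gripper":0.03},{"x":0,"y":0,"z":0,"twist":0,"gripper":0.03},{"x":0,"y":0,"z":0,"twist":0,"gripper":0.03},{"x":0,"y":0,"z":0,"twist":0,"gripper":0.03},{"x":0,"y":0,"z":0,"twist":0,"gripper":0.03},{"x":0,"y":0,"z":0,"twist":0,"gripper":0.03}]' 30
```

```text
t: 5.5
tcp_pos: [0.5912, 0.2338, 0.0076]
eef_rot: [-0.0, 0.983, 0.182, 0.001]
wrist_force: [-0.1, 0.3, -0.1]
gripper_width: 0.929
finger_force: 0.0
t: 6.25
tcp_pos: [0.5906, 0.2333, 0.0065]
eef_rot: [0.0, 0.983, 0.182, 0.0]
wrist_force: [0.1, -1.2, 0.2]
gripper_width: 0.425
finger_force: 30.0
```

```bash
python3 -m creep '[{"x":0,"y":0,"z":-0.02,"twist":0,"gripper":0.03},{"x":0,"y":0,"z":-0.04,"twist":0,"gripper":0.03},{"x":0,"y":0,"z":-0.04,"twist":-0.162,"gripper":0.03},{"x":0,"y":0,"z":-0.04,"twist":-0.162,"gripper":0.03},{"x":0,"y":0,"z":-0.03,"twist":-0.162,"gripper":0.03},{"x":0,"y":0,"z":-0.02,"twist":-0.162,"gripper":0.03},{"x":0,"y":0,"z":0,"twist":-0.162,"gripper":0.03},{"x":0,"y":0,"z":0,"twist":-0.162,"gripper":0.03},{"x":0,"y":0,"z":0,"twist":-0.16,"gripper":0.03},{"x":0,"y":0,"z":0,"twist":0,"gripper":0.03}]'
python3 - <<'E'
from h import *
for c in("top","scene"):
    f=r.grab_frame(c); C=cloud(f)
    m=(abs(C[...,0]-.54)<.13)&(abs(C[...,1]+.068)<.13); P=C[m]
    Q=P[(P[:,2]>.008)&(P[:,2]<.018)&(P[:,0]>.45)]
    R=cv2.minAreaRect(Q[:,:2].astype(np.float32)*1000); print(c,"plate",np.round(R[0],1),np.round(R[1]),round(R[2],1))
    for n in("cradle_seat","clamp_near_grip","clamp_far_grip"):
        for b in r.place_of(n,c)[:1]: print(n,round(b["score"],2),w(f,b["location"]).round(4))
go(.541,-.068,1.497)
E
```

```text
t: 7.5
tcp_pos: [0.5903, 0.2334, 0.1973]
eef_rot: [-0.0, 0.732, 0.681, 0.0]
wrist_force: [-0.4, 1.1, -4.9]
gripper_width: 0.424
finger_force: 30.0
top plate [541.3 -49. ] [197. 149.] 86.0
cradle_seat 0.91 [ 0.5388 -0.0673  0.0841]
clamp_near_grip 0.71 [ 0.4893 -0.0205  0.1303]
clamp_far_grip 0.48 [ 0.5892 -0.1174  0.1265]
scene plate [541.9 -68.8] [161. 152.] 86.8
cradle_seat 0.95 [ 0.5355 -0.0702  0.0849]
clamp_near_grip 0.78 [ 0.4934 -0.0228  0.1277]
clamp_far_grip 0.7 [ 0.5882 -0.1157  0.1261]
move tool x,y before twist [-0.3044 -0.0274]
move tool x,y after twist [-0.3044 -0.0271]
twist 0.001 at [0.5905 0.2336 0.1966] 1.498
```

```bash
python3 -m creep '[{"x":-0.045,"y":-0.0027,"z":-0.01,"twist":0,"gripper":0.03},{"x":-0.045,"y":-0.0027,"z":-0.01,"twist":0,"gripper":0.03},{"x":-0.045,"y":-0.0027,"z":-0.01,"twist":0,"gripper":0.03},{"x":-0.045,"y":-0.0027,"z":-0.01,"twist":0,"gripper":0.03},{"x":-0.045,"y":-0.0027,"z":0,"twist":0,"gripper":0.03},{"x":-0.045,"y":-0.0027,"z":0,"twist":0,"gripper":0.03},{"x":-0.045,"y":-0.0027,"z":0,"twist":0,"gripper":0.03},{"x":-0.045,"y":-0.0027,"z":0,"twist":0,"gripper":0.03},{"x":-0.045,"y":-0.0027,"z":0,"twist":0,"gripper":0.03},{"x":-0.045,"y":-0.0027,"z":0,"twist":0,"gripper":0.03}]'
python3 -m creep '[{"x":0,"y":0,"z":0,"twist":0,"gripper":0.03},{"x":0,"y":0,"z":0,"twist":0,"gripper":0.03}]'
cat > m.py <<'E'
from h import *
f=r.grab_frame("wrist");C=cloud(f)
m=(abs(C[...,0]-.541)<.13)&(abs(C[...,1]+.068)<.13); P=C[m]
def rect(n,Q):
    if len(Q)>9:
        R=cv2.minAreaRect(Q[:,:2].astype(np.float32)*1000); print(n,np.round(R[0],1),np.round(R[1],1),round(R[2],1),len(Q))
rect("plate",P[(P[:,2]>.008)&(P[:,2]<.016)])
Q=P[(P[:,2]>.126)&(P[:,2]<.14)]
for s in(1,-1): rect("knob%d"%s,Q[s*(Q[:,1]+.068)>0])
hsv=cv2.cvtColor(f["img"],cv2.COLOR_RGB2HSV)
o=m&(hsv[...,0]<18)&(hsv[...,0]>4)&(hsv[...,1]>190)&(C[...,2]>.06)&(C[...,2]<.1); rect("orange",C[o])
R=cv2.Rodrigues(np.array([0,0,np.radians(-4)]))[0]
Q=(P-[.541,-.068,0])@R; g=P[(abs(Q[:,0])<.022)&(abs(Q[:,1]+.03)<.012)&(P[:,2]>.06)&(P[:,2]<.1)]; rect("grey",g)
for n in("cradle_seat","clamp_near_grip","clamp_far_grip","regulator_centre","regulator_cap"):
    for b in r.place_of(n,"wrist")[:2]: print(n,round(b["score"],2),w(f,b["location"]).round(4))
E
python3 - <<'E'
from m import *
save("e.png",f["img"],1.5)
go(.541,-.068,1.497)
E
```

```text
t: 9.15
tcp_pos: [0.5309, -0.2147, 0.2367]
eef_rot: [0.0, 0.732, 0.681, 0.0]
wrist_force: [0.5, 0.3, -3.7]
gripper_width: 0.424
finger_force: 30.0
t: 9.4
tcp_pos: [0.5313, -0.2128, 0.2365]
eef_rot: [-0.0, 0.732, 0.681, 0.0]
wrist_force: [0.5, 0.9, -3.3]
gripper_width: 0.424
finger_force: 30.0
plate [539.  -77.8] [139.4 151.1] 86.1 10733
knob-1 [ 586.3 -115.7] [37.8 14.5] 69.4 754
orange [541.8 -38.3] [11.3 46.5] 85.9 636
grey [539. -98.] [ 9.7 43. ] 86.0 466
cradle_seat 0.81 [ 0.5417 -0.0685  0.083 ]
clamp_far_grip 0.78 [ 0.584  -0.1122  0.1269]
clamp_far_grip 0.63 [ 0.532  -0.2164  0.2491]
regulator_centre 0.57 [ 0.5301 -0.2132  0.2489]
regulator_cap 0.84 [ 0.5359 -0.1541  0.2479]
move tool x,y before twist [ 0.145  -0.0007]
move tool x,y after twist [ 0.145  -0.0011]
twist 0.0029 at [ 0.5314 -0.2127  0.2366] 1.4999
```

View pics/e.png

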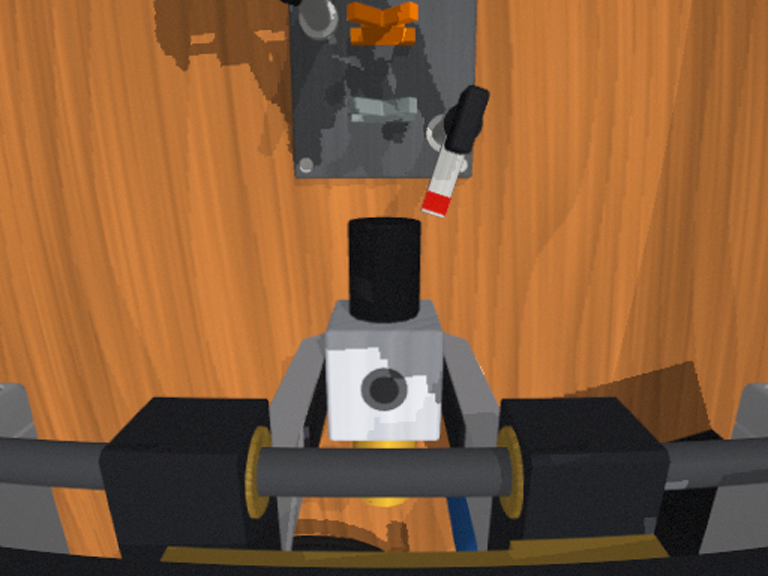

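The view shows the saddles at (383,22) orange and (383,108) grey, and the far clamp at (455,150). The held regulator, cap forward, lines up with the saddles.

```bash
python3 -m creep '[{"x":0.03,"y":-0.0007,"z":0,"twist":0,"gripper":0.03},{"x":0.04,"y":0,"z":0,"twist":0,"gripper":0.03},{"x":0.04,"y":0,"z":0,"twist":0,"gripper":0.03},{"x":0.0348,"y":0,"z":0,"twist":0,"gripper":0.03},{"x":0,"y":0,"z":0.03,"twist":0,"gripper":0.03},{"x":0,"y":0,"z":0.04,"twist":0,"gripper":0.03},{"x":0,"y":0,"z":0.04,"twist":0,"gripper":0.03},{"x":0,"y":0,"z":0.025,"twist":0,"gripper":0.03},{"x":0,"y":0,"z":0.01,"twist":0,"gripper":0.03},{"x":0,"y":0,"z":0,"twist":0,"gripper":0.03}]'
python3 - <<'E'
from h import *
go(.541,-.0682,1.5)
f=r.grab_frame("scene");u,v=pix(f,[.54,-.07,.09]).astype(int);a=f["img"][v-50:v+50,u-60:u+60]
g=r.grab_frame("top");u,v=pix(g,[.54,-.07,.09]).astype(int);b=g["img"][v-50:v+50,u-60:u+60]
save("f.png",np.hstack([a,b]),3.3)
E
```

```text
t: 10.95
tcp_pos: [0.541, -0.0687, 0.0916]
eef_rot: [-0.0, 0.732, 0.681, -0.0]
wrist_force: [-0.0, -0.0, -3.4]
gripper_width: 0.423
finger_force: 30.0
move tool x,y before twist [ 0.0005 -0.    ]
move tool x,y after twist [ 0.0005 -0.    ]
twist -0.0009 at [ 0.541  -0.0687  0.0916] 1.4991
```

View pics/f.png

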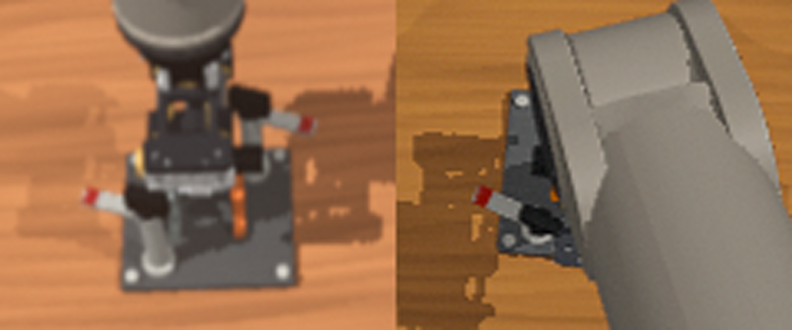

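The left half shows the block poised between the knobs, with the cap above the orange saddle at (238,190). The right half is hidden by the arm. I'll lower it slowly.

```bash
python3 -m creep '[{"x":0.0005,"y":0,"z":0.004,"twist":0,"gripper":0.03},{"x":0,"y":0,"z":0.004,"twist":0,"gripper":0.03},{"x":0,"y":0,"z":0.003,"twist":0,"gripper":0.03},{"x":0,"y":0,"z":0.002,"twist":0,"gripper":0.03},{"x":0,"y":0,"z":0.002,"twist":0,"gripper":0.03},{"x":0,"y":0,"z":0.001,"twist":0,"gripper":0.03},{"x":0,"y":0,"z":0,"twist":0,"gripper":0.03}]'
python3 -m creep '[{"x":0,"y":0,"z":0.001,"twist":0,"gripper":0.03},{"x":0,"y":0,"z":0,"twist":0,"gripper":0.03}]'
python3 -m creep '[{"x":0,"y":0,"z":0.001,"twist":0,"gripper":0.03},{"x":0,"y":0,"z":0,"twist":0,"gripper":0.03}]'
```

```text
t: 11.92
tcp_pos: [0.5409, -0.0684, 0.0754]
eef_rot: [-0.0, 0.732, 0.681, -0.0]
wrist_force: [-0.7, -0.5, -3.7]
gripper_width: 0.424
finger_force: 30.0
t: 12.18
tcp_pos: [0.5409, -0.0684, 0.0745]
eef_rot: [-0.0, 0.732, 0.681, -0.0]
wrist_force: [0.4, -0.1, -4.1]
gripper_width: 0.423
finger_force: 30.0
t: 12.42
tcp_pos: [0.5409, -0.0684, 0.0734]
eef_rot: [-0.0, 0.732, 0.681, -0.0]
wrist_force: [0.1, -0.2, -3.7]
gripper_width: 0.426
finger_force: 30.0
```

```bash
python3 -m creep '[{"x":0,"y":0,"z":0.001,"twist":0,"gripper":0.03},{"x":0,"y":0,"z":0,"twist":0,"gripper":0.03}]'
python3 -m creep '[{"x":0,"y":0,"z":0.0006,"twist":0,"gripper":0.03},{"x":0,"y":0,"z":0,"twist":0,"gripper":0.03}]'
```

```text
t: 12.68
tcp_pos: [0.5409, -0.0684, 0.0724]
eef_rot: [-0.0, 0.732, 0.681, -0.0]
wrist_force: [0.3, 0.2, -3.6]
gripper_width: 0.426
finger_force: 30.0
t: 12.92
tcp_pos: [0.541, -0.0684, 0.0719]
eef_rot: [-0.0, 0.732, 0.681, 0.0]
wrist_force: [-0.3, 0.3, -3.1]
gripper_width: 0.424
finger_force: 30.0
```

```bash
python3 -m creep '[{"x":0,"y":0,"z":0.0005,"twist":0,"gripper":0.03},{"x":0,"y":0,"z":0,"twist":0,"gripper":0.03}]'
python3 -m creep '[{"x":0,"y":0,"z":0.0005,"twist":0,"gripper":0.03},{"x":0,"y":0,"z":0,"twist":0,"gripper":0.03}]'
```

```text
t: 13.18
tcp_pos: [0.541, -0.0684, 0.0717]
eef_rot: [0.0, 0.732, 0.681, -0.0]
wrist_force: [-3.8, -0.0, 5.1]
gripper_width: 0.424
finger_force: 30.0
t: 13.42
tcp_pos: [0.541, -0.0684, 0.0716]
eef_rot: [0.0, 0.732, 0.681, -0.0]
wrist_force: [-7.5, 0.2, 13.7]
gripper_width: 0.425
finger_force: 30.0
```

Contact came at the nominal height, with a slight push towards −x. I'll ease off and release.

```bash
python3 -m creep '[{"x":0,"y":-0.0004,"z":-0.0004,"twist":0,"gripper":0.03},{"x":0,"y":0,"z":0,"twist":0,"gripper":0.03},{"x":0,"y":0,"z":0,"twist":0,"gripper":0.03}]' 5
python3 -m creep '[{"x":0,"y":0,"z":0,"twist":0,"gripper":0.045},{"x":0,"y":0,"z":0,"twist":0,"gripper":0.05},{"x":0,"y":0,"z":0,"twist":0,"gripper":0.07},{"x":0,"y":0,"z":0,"twist":0,"gripper":0.07},{"x":0,"y":0,"z":0,"twist":0,"gripper":0.07},{"x":0,"y":0,"z":0,"twist":0,"gripper":0.07}]'
python3 -m creep '[{"x":0,"y":0,"z":-0.02,"twist":0,"gripper":0.07},{"x":0,"y":0,"z":-0.04,"twist":0,"gripper":0.07},{"x":0,"y":0,"z":-0.04,"twist":0,"gripper":0.07},{"x":0,"y":0,"z":-0.04,"twist":0,"gripper":0.07},{"x":-0.03,"y":0,"z":-0.02,"twist":0,"gripper":0.07},{"x":-0.04,"y":0,"z":0,"twist":0,"gripper":0.07},{"x":-0.04,"y":0,"z":0,"twist":0,"gripper":0.07},{"x":0,"y":0,"z":0,"twist":0,"gripper":0.07},{"x":0,"y":0,"z":0,"twist":0,"gripper":0.07}]'
python3 - <<'E'
from m import *
save("g.png",f["img"],1.5)
a=np.radians(-4)
Q=(P-[.541,-.068,0])@np.array([[np.cos(a),-np.sin(a),0],[np.sin(a),np.cos(a),0],[0,0,1]])
rect("block",P[(abs(Q[:,0])<.026)&(abs(Q[:,1])<.026)&(P[:,2]>.1)&(P[:,2]<.12)])
rect("reg",P[(abs(Q[:,0])<.024)&(abs(Q[:,1])<.07)&(P[:,2]>.088)&(P[:,2]<.12)])
q=P[(abs(Q[:,0])<.015)&(abs(Q[:,1])<.015)&(P[:,2]>.09)]; print("top z",np.percentile(q[:,2],[10,50,90]))
go(.587,-.1155,1.21)
E
```

```text
t: 13.8
tcp_pos: [0.5406, -0.0684, 0.0714]
eef_rot: [0.0, 0.732, 0.681, 0.0]
wrist_force: [-1.7, 0.4, 3.9]
gripper_width: 0.426
finger_force: 5.0
t: 14.55
tcp_pos: [0.5406, -0.0684, 0.0713]
eef_rot: [-0.0, 0.732, 0.681, 0.0]
wrist_force: [-0.2, -0.7, -0.4]
gripper_width: 0.747
finger_force: 0.0
t: 15.68
tcp_pos: [0.5328, -0.1775, 0.2323]
eef_rot: [0.0, 0.732, 0.681, 0.0]
wrist_force: [0.3, 0.0, -0.7]
gripper_width: 0.746
finger_force: 0.0
plate [539.6 -68. ] [158.5 150.8] 86.1 9744
knob1 [492.4 -22.4] [34.6 14.7] 66.7 736
knob-1 [ 586.6 -115.3] [38.  14.4] 67.9 741
orange [543.2 -28.2] [30.  45.8] 85.4 206
grey [539.1 -99.2] [21.1 43.2] 86.8 748
clamp_near_grip 0.65 [ 0.4898 -0.0212  0.1267]
clamp_far_grip 0.95 [ 0.5878 -0.1122  0.1241]
regulator_centre 0.58 [ 0.5392 -0.067   0.0853]
regulator_cap 0.63 [ 0.5446 -0.0081  0.0859]
block [540.1 -68.3] [50.  39.2] 85.1 1980
reg [540.1 -67.5] [110.   39.2] 85.1 3792
top z [0.10515082 0.10615575 0.10717578]
move tool x,y before twist [0.0656 0.0497]
move tool x,y after twist [0.0771 0.0289]
twist 0.2898 at [ 0.5328 -0.1774  0.2314] 1.4998
```

View pics/g.png

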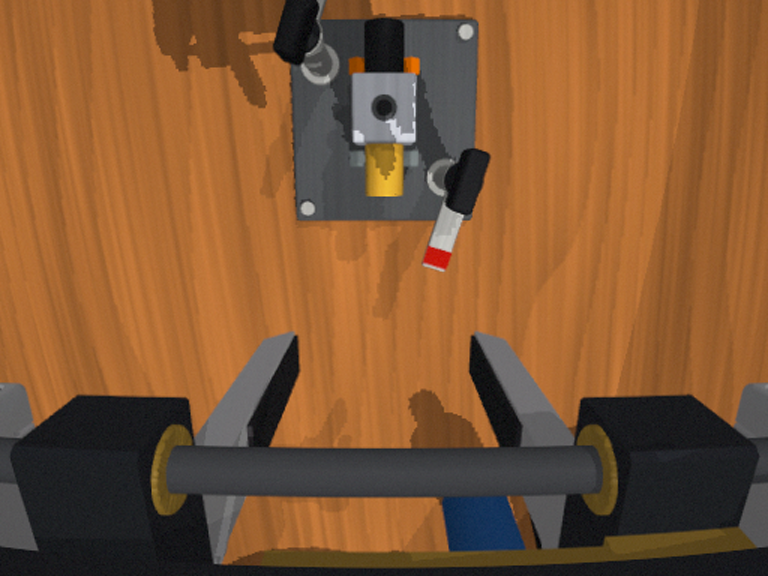

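The regulator sits in both saddles: cap on orange at (384,62), brass on grey at (384,165), port up, centred within about 1 mm. Clamps are still open. Next is the far knob at (467,182).

```bash
python3 -m creep '[{"x":0,"y":0,"z":0,"twist":0.152,"gripper":0.05},{"x":0,"y":0,"z":0,"twist":0.152,"gripper":0.05},{"x":0.0375,"y":0.0136,"z":0,"twist":0,"gripper":0.05},{"x":0.04,"y":0.014,"z":0,"twist":0,"gripper":0.05},{"x":0,"y":0,"z":0.02,"twist":0,"gripper":0.05},{"x":0,"y":0,"z":0.03,"twist":0,"gripper":0.05},{"x":0,"y":0,"z":0.03,"twist":0,"gripper":0.05},{"x":0,"y":0,"z":0.02,"twist":0,"gripper":0.05},{"x":0,"y":0,"z":0.0155,"twist":0,"gripper":0.05},{"x":0,"y":0,"z":0,"twist":0,"gripper":0.05}]'
python3 -m creep '[{"x":0,"y":0,"z":0,"twist":0,"gripper":0.005},{"x":0,"y":0,"z":0,"twist":0,"gripper":0.005},{"x":0,"y":0,"z":0,"twist":0,"gripper":0.005},{"x":0,"y":0,"z":0,"twist":0,"gripper":0.005},{"x":0,"y":0,"z":0,"twist":0,"gripper":0.005},{"x":0,"y":0,"z":0,"twist":0,"gripper":0.005}]' 25
python3 -c "
from h import *
print(tool(),r.state()['wrist_torque'])"
```

```text
t: 17.23
tcp_pos: [0.5863, -0.1162, 0.115]
eef_rot: [-0.001, 0.827, 0.562, -0.0]
wrist_force: [0.3, -0.4, 0.1]
gripper_width: 0.532
finger_force: 0.0
t: 17.98
tcp_pos: [0.5871, -0.1163, 0.1161]
eef_rot: [0.0, 0.827, 0.562, 0.0]
wrist_force: [1.7, -0.3, 3.3]
gripper_width: 0.15
finger_force: 25.0
(array([ 0.58708876, -0.11628034,  0.1160959 ]), np.float64(1.194640962036834)) [-0.23486976 -0.26805327  0.03985253]
```

```bash
python3 -m creep '[{"x":0,"y":0,"z":0,"twist":0.1,"gripper":0.005},{"x":0,"y":0,"z":0,"twist":0.14,"gripper":0.005},{"x":0,"y":0,"z":0,"twist":0.14,"gripper":0.005},{"x":0,"y":0,"z":0,"twist":0.14,"gripper":0.005},{"x":0,"y":0,"z":0,"twist":0.14,"gripper":0.005},{"x":0,"y":0,"z":0,"twist":0.14,"gripper":0.005},{"x":0,"y":0,"z":0,"twist":0.14,"gripper":0.005},{"x":0,"y":0,"z":0,"twist":0.14,"gripper":0.005},{"x":0,"y":0,"z":0,"twist":0.08,"gripper":0.005},{"x":0,"y":0,"z":0,"twist":0,"gripper":0.005}]'
python3 -c "
from h import *
print(tool(),r.state()['wrist_torque'])"
```

```text
t: 19.23
tcp_pos: [0.5866, -0.1156, 0.116]
eef_rot: [-0.0, 1.0, 0.017, -0.0]
wrist_force: [-2.8, 2.4, 6.4]
gripper_width: 0.148
finger_force: 25.0
(array([ 0.58657931, -0.11555728,  0.1160446 ]), np.float64(0.033863683731489194)) [ 0.48378983  0.62837844 -0.03853781]
```

```bash
for i in 1; do python3 -m creep '[{"x":0,"y":0,"z":0,"twist":0.05,"gripper":0.005},{"x":0,"y":0,"z":0,"twist":0.03,"gripper":0.005},{"x":0,"y":0,"z":0,"twist":0,"gripper":0.005}]'
python3 -c "
from h import *
print(tool()[1],r.state()['wrist_torque'])"
python3 -m creep '[{"x":0,"y":0,"z":0,"twist":0.03,"gripper":0.005},{"x":0,"y":0,"z":0,"twist":0.02,"gripper":0.005},{"x":0,"y":0,"z":0,"twist":0,"gripper":0.005}]'
python3 -c "
from h import *
print(tool()[1],r.state()['wrist_torque'])"; done
```

```text
t: 19.6
tcp_pos: [0.5866, -0.1155, 0.116]
eef_rot: [-0.0, 1.0, -0.023, -0.0]
wrist_force: [-3.2, 2.9, 7.8]
gripper_width: 0.145
finger_force: 25.0
-0.0453293871573142 [ 0.61586062  0.61357479 -0.00080656]
t: 19.98
tcp_pos: [0.5866, -0.1155, 0.1161]
eef_rot: [-0.0, 0.999, -0.047, -0.0]
wrist_force: [-2.7, 2.9, 7.0]
gripper_width: 0.149
finger_force: 25.2
-0.09472612758132998 [0.67548872 0.64895297 0.3589608 ]
```

```bash
python3 -m creep '[{"x":0,"y":0,"z":0,"twist":0.03,"gripper":0.005},{"x":0,"y":0,"z":0,"twist":0,"gripper":0.005}]'
python3 -c "
from h import *
print(tool()[1],r.state()['wrist_torque'])"
python3 -m creep '[{"x":0,"y":0,"z":0,"twist":0,"gripper":0.03},{"x":0,"y":0,"z":0,"twist":0,"gripper":0.05},{"x":0,"y":0,"z":0,"twist":0,"gripper":0.05},{"x":0,"y":0,"z":0,"twist":0,"gripper":0.05},{"x":0,"y":0,"z":-0.03,"twist":0,"gripper":0.05},{"x":0,"y":0,"z":-0.04,"twist":0,"gripper":0.05},{"x":0,"y":0,"z":-0.03,"twist":0,"gripper":0.05},{"x":0,"y":0,"z":0,"twist":-0.17,"gripper":0.05},{"x":0,"y":0,"z":0,"twist":-0.17,"gripper":0.05},{"x":0,"y":0,"z":0,"twist":-0.17,"gripper":0.05}]'
python3 - <<'E'
from m import *
go(.493,-.0215,1.17)
E
```

```text
t: 20.23
tcp_pos: [0.5866, -0.1155, 0.1161]
eef_rot: [-0.0, 0.998, -0.062, -0.0]
wrist_force: [-3.2, 2.6, 6.6]
gripper_width: 0.15
finger_force: 25.9
-0.12459773187129375 [0.5676259  0.64433178 0.57955452]
t: 21.48
tcp_pos: [0.5867, -0.1162, 0.2159]
eef_rot: [0.0, 0.981, 0.194, 0.0]
wrist_force: [0.2, 0.3, 0.6]
gripper_width: 0.535
finger_force: 0.0
plate [540.5 -67.6] [160.4 149.7] 86.1 7494
knob1 [493.9 -20.9] [38.1 15.1] 64.7 702
knob-1 [ 586.7 -115.1] [14.2 37.9] 86.6 711
orange [540.2 -77.6] [88.4 45.1] 86.2 187
grey [539.1 -97.2] [43.  17.7] 3.0 502
clamp_near_grip 0.98 [ 0.4951 -0.022   0.1298]
regulator_centre 0.88 [ 0.541  -0.0659  0.0855]
regulator_cap 0.63 [ 0.5436 -0.0098  0.0849]
regulator_cap 0.62 [ 0.5405 -0.0689  0.0855]
move tool x,y before twist [-0.0518 -0.1228]
move tool x,y after twist [ 0.0507 -0.1233]
twist -0.7887 at [ 0.5867 -0.1162  0.2158] 0.3813
```

```bash
python3 -m creep '[{"x":0,"y":0,"z":0,"twist":-0.155,"gripper":0.05},{"x":0,"y":0,"z":0,"twist":-0.155,"gripper":0.05},{"x":0,"y":0,"z":0,"twist":-0.155,"gripper":0.05},{"x":0,"y":0,"z":0,"twist":-0.155,"gripper":0.05},{"x":0,"y":0,"z":0,"twist":-0.154,"gripper":0.05},{"x":0.0124,"y":-0.031,"z":0,"twist":0,"gripper":0.05},{"x":0.0124,"y":-0.031,"z":0,"twist":0,"gripper":0.05},{"x":0.0124,"y":-0.031,"z":0,"twist":0,"gripper":0.05},{"x":0.0122,"y":-0.0309,"z":0,"twist":0,"gripper":0.05},{"x":0,"y":0,"z":0,"twist":0,"gripper":0.05}]'
python3 -m creep '[{"x":0,"y":0,"z":0.02,"twist":0,"gripper":0.05},{"x":0,"y":0,"z":0.03,"twist":0,"gripper":0.05},{"x":0,"y":0,"z":0.03,"twist":0,"gripper":0.05},{"x":0,"y":0,"z":0.015,"twist":0,"gripper":0.05},{"x":0,"y":0,"z":0.0048,"twist":0,"gripper":0.05},{"x":0,"y":0,"z":0,"twist":0,"gripper":0.05}]'
python3 -m creep '[{"x":0,"y":0,"z":0,"twist":0,"gripper":0.005},{"x":0,"y":0,"z":0,"twist":0,"gripper":0.005},{"x":0,"y":0,"z":0,"twist":0,"gripper":0.005},{"x":0,"y":0,"z":0,"twist":0,"gripper":0.005},{"x":0,"y":0,"z":0,"twist":0,"gripper":0.005},{"x":0,"y":0,"z":0,"twist":0,"gripper":0.005}]' 25
python3 -c "
from h import *
print(tool(),r.state()['wrist_torque'])"
```

```text
t: 23.02
tcp_pos: [0.492, -0.0199, 0.2162]
eef_rot: [0.0, 0.837, 0.548, 0.0]
wrist_force: [0.9, -1.0, 0.0]
gripper_width: 0.533
finger_force: 0.0
t: 23.78
tcp_pos: [0.4935, -0.0213, 0.1164]
eef_rot: [0.0, 0.837, 0.547, 0.0]
wrist_force: [0.4, 0.1, 0.4]
gripper_width: 0.532
finger_force: 0.0
t: 24.52
tcp_pos: [0.4934, -0.0214, 0.1162]
eef_rot: [0.0, 0.837, 0.547, 0.0]
wrist_force: [3.1, -2.2, 0.6]
gripper_width: 0.145
finger_force: 25.0
(array([ 0.49340885, -0.02142433,  0.11618769]), np.float64(1.1585485646881253)) [-0.58709799 -0.74003911 -0.03416998]
```

```bash
python3 -m creep '[{"x":0,"y":0,"z":0,"twist":0.1,"gripper":0.005},{"x":0,"y":0,"z":0,"twist":0.14,"gripper":0.005},{"x":0,"y":0,"z":0,"twist":0.14,"gripper":0.005},{"x":0,"y":0,"z":0,"twist":0.14,"gripper":0.005},{"x":0,"y":0,"z":0,"twist":0.14,"gripper":0.005},{"x":0,"y":0,"z":0,"twist":0.14,"gripper":0.005},{"x":0,"y":0,"z":0,"twist":0.14,"gripper":0.005},{"x":0,"y":0,"z":0,"twist":0.14,"gripper":0.005},{"x":0,"y":0,"z":0,"twist":0.1,"gripper":0.005},{"x":0,"y":0,"z":0,"twist":0,"gripper":0.005}]'
python3 -c "
from h import *
print(tool(),r.state()['wrist_torque'])"
python3 -m creep '[{"x":0,"y":0,"z":0,"twist":0.05,"gripper":0.005},{"x":0,"y":0,"z":0,"twist":0.03,"gripper":0.005},{"x":0,"y":0,"z":0,"twist":0,"gripper":0.005}]'
python3 -c "
from h import *
print(tool(),r.state()['wrist_torque'])"
```

```text
t: 25.78
tcp_pos: [0.493, -0.0207, 0.1161]
eef_rot: [-0.0, 1.0, -0.01, -0.0]
wrist_force: [-1.4, 2.4, 5.1]
gripper_width: 0.148
finger_force: 25.0
(array([ 0.49295473, -0.0207497 ,  0.11613746]), np.float64(-0.02023373258602014)) [ 0.71433035  0.24431191 -0.04939497]
t: 26.15
tcp_pos: [0.493, -0.0207, 0.1162]
eef_rot: [-0.0, 0.999, -0.049, -0.0]
wrist_force: [-1.5, 3.6, 6.0]
gripper_width: 0.147
finger_force: 25.2
(array([ 0.49298381, -0.0207457 ,  0.1161644 ]), np.float64(-0.0979751966508381)) [0.77313946 0.25953875 0.35822337]
```

The torque shows it is at the stop. One nudge more, then I'll release, retract and check.

```bash
python3 -m creep '[{"x":0,"y":0,"z":0,"twist":0.03,"gripper":0.005},{"x":0,"y":0,"z":0,"twist":0,"gripper":0.005}]'
python3 -m creep '[{"x":0,"y":0,"z":0,"twist":0,"gripper":0.03},{"x":0,"y":0,"z":0,"twist":0,"gripper":0.05},{"x":0,"y":0,"z":0,"twist":0,"gripper":0.05},{"x":0,"y":0,"z":0,"twist":0,"gripper":0.05},{"x":0,"y":0,"z":-0.03,"twist":0,"gripper":0.05},{"x":0,"y":0,"z":-0.04,"twist":0,"gripper":0.05},{"x":0,"y":0,"z":-0.04,"twist":0,"gripper":0.05},{"x":-0.03,"y":-0.02,"z":-0.02,"twist":0,"gripper":0.05},{"x":0,"y":0,"z":0,"twist":0,"gripper":0.05},{"x":0,"y":0,"z":0,"twist":0,"gripper":0.05}]'
python3 - <<'E'
from m import *
save("k.png",f["img"],1.5)
a=np.radians(-4)
Q=(P-[.541,-.068,0])@np.array([[np.cos(a),-np.sin(a),0],[np.sin(a),np.cos(a),0],[0,0,1]])
rect("block",P[(abs(Q[:,0])<.026)&(abs(Q[:,1])<.024)&(P[:,2]>.101)&(P[:,2]<.12)])
E
```

```text
t: 26.4
tcp_pos: [0.493, -0.0207, 0.1161]
eef_rot: [-0.0, 0.998, -0.064, -0.0]
wrist_force: [-1.5, 2.5, 5.9]
gripper_width: 0.155
finger_force: 25.9
t: 27.65
tcp_pos: [0.466, 0.0022, 0.2458]
eef_rot: [0.0, 0.998, -0.066, 0.0]
wrist_force: [1.0, -0.1, -0.6]
gripper_width: 0.533
finger_force: 0.0
plate [539.9 -67.7] [160.9 151. ] 86.2 8687
knob1 [493.2 -20.3] [14.  37.8] 85.6 603
knob-1 [ 586.3 -115. ] [14.9 38.3] 86.3 790
orange [542.4 -36.4] [13.2 45.3] 85.7 182
grey [539.3 -99.1] [43.7 18.3] 1.9 522
clamp_near_grip 0.74 [ 0.5411 -0.0696  0.084 ]
clamp_near_grip 0.73 [ 0.493  -0.0228  0.1294]
clamp_far_grip 0.74 [ 0.586  -0.1189  0.1256]
regulator_centre 0.73 [ 0.5409 -0.0685  0.0824]
regulator_cap 0.8 [0.7202 0.2679 0.0215]
regulator_cap 0.75 [ 0.5451 -0.0098  0.0834]
block [540.1 -67.3] [41.9 40.2] 85.7 1723
```

View pics/k.png

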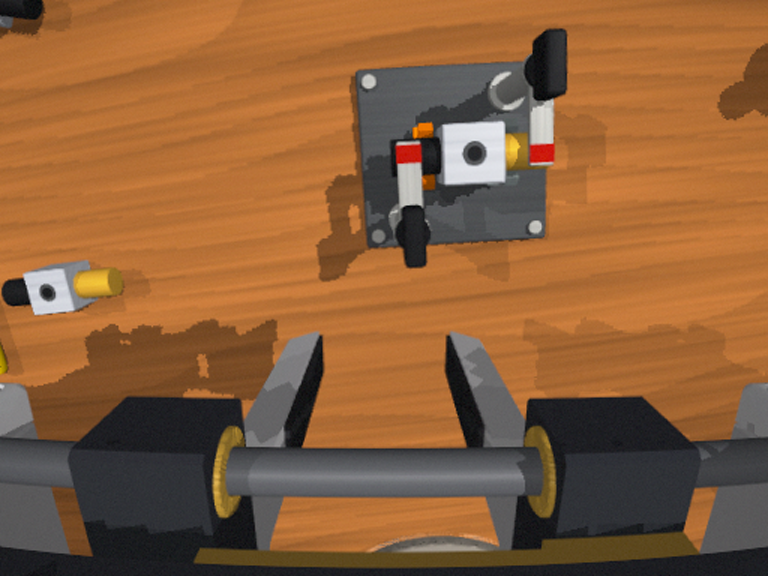

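Both arms cross the stubs, red tips at (409,152) over the cap and (541,152) over the brass. The block at (474,153) is seated and square, and the gripper is clear.

```bash
python3 -c "
from bench import r
print(r.close_job())"
```

```text
the job is handed in; nothing more can be done
None
```

The regulator is seated in both saddles with its black end on the orange one and port up, both clamps are turned to their end stops, and the job is handed in at about 28 s; no verdict was returned.

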